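# Demould a cast brush rest and set it to dry

## Task

Draw the mould's red-handled core fully out and leave it out, then lift the white plaster brush rest out of the blue mould. Set it gently down, grooves up, in the empty wooden drying cradle, sitting flat on the slats inside the rim. Do not drop it in and leave the brush rest that is already drying where it is.

Things in the scene. Friction and masses are not known exactly. Their poses are not given: they have to be found in the camera images.
- mould: Lower half of a casting mould, fixed to the table: plywood base 270 x 110 x 12 mm with blue rubber walls (top at 30 mm above the table) round an open rectangular cavity 124 x 44 mm, 18 mm deep. Origin on the table directly under the cavity's centre; x runs along the cavity's length, away from the core, y across it, z up. The base reaches from x = -185 to +85 mm. The core lies on the -x side.
- core (a joint): Sliding core of the mould: 0 = fully in, 0.040 m = fully drawn out; it starts within 8 mm of fully in. It slides along the mould's -x, takes about 4 N to move and stays where it is left. While it is in, its steel tongue (20 x 12 mm) sits about 26 mm deep in a pocket in the end of the brush rest and keeps it from being lifted; the tongue leaves the pocket at about 0.027 m.
- core_grip (a point): Grip point of the core's red upright handle: 20 mm thick along the mould's x, 24 mm wide along its y, standing from 36 to 96 mm above the table; the point is on its axis at 80 mm above the table (16 mm below its top). It moves with the core. With the core fully in it is 115 mm from the cavity's centre on the mould's -x side. Same axes as the mould.
- cast_centre (a point): Centre (half-way up) of the loose white plaster brush rest in the mould: a block 120 mm long (x), 40 mm wide (y), 56 mm high (z), about 0.2 to 0.4 kg, with four grooves 10 mm deep across its top. Its foot stands on the cavity floor 12 mm above the table, so it stands 38 mm proud of the mould walls, its top 68 mm above the table; about 2 mm clearance all round in the cavity. The end at -x has the core's pocket.
- cradle: The empty drying cradle, fixed: wooden board 168 x 90 x 8 mm with three cross slats and a dark rim. Origin on the table under its centre; x along its length, y across, z up. The tops of the slats are 14 mm above the table; the rim's inside measures 136 x 56 mm and its top is 22 mm above the table. The brush rest may face either way along it.
- cradle_seat (a point): Centre of the empty cradle at the height of the slat tops, 14 mm above the table; same axes as the cradle.
- old_cast_centre (a point): Centre (half-way up) of another brush rest, of the same shape and colour, already drying in a second identical cradle; to be left alone.
Not all that is in view belongs to the job. What is shaped like the cradle but yellow is not meant.

How it is judged:
By the outcome, as a careful person would: the job done as asked, in the order asked, and still so for the second after the job is handed in, with the robot touching nothing.
It also fails if it takes over 51 s, if anything falls off the work surface, if the arm or the gripper's body presses on something with over 40 N, if the wrist force passes 120 N, or if a joint passes its speed limit or range.

## Robot

A 6-joint arm with a two-finger parallel gripper is mounted at the origin on the work surface. World frame = base frame: x ahead of the robot, y to its left, z up, the work surface at z = 0. Lengths are in m, angles in rad, forces in N, time in s.
With the tool pointing down it reaches from about 0.3 to 0.775 m from the base axis. Payload 14.6 kg.
Tool frame: the origin (TCP) lies at the centre of the arm's flange, where the gripper is bolted on; the fingertips stand 199 mm ahead of it and the grasp point (between the pads) lies 180 mm ahead of it; z points along the fingers, y is the line along which they close (so a half turn about z gives the same grasp; the last joint's range is limited). The gripper opens to 94 mm and grips with 3 to 60 N. Pads are 16 mm wide; open, the fingers measure 119 mm over their backs; the gripper's body (75 mm by 177 mm) begins 78 mm behind the grasp point.
Start: joints at [1.057, 0.3, 1.521, -0, 1.321, -0.067], TCP at [0.238, 0.496, 0.405] pointing down, gripper open.
Joint ranges: [-3.03, 3.03], [-0.79, 2.21], [0.23, 2.52], [-1.04, 4.18], [0, 3.07], [-2.55, 2.55]. Speed limits (rad/s): [2.22, 2.22, 2.57, 3.14, 3.14, 3.14].

## Interface

Orientations are given as [roll, pitch, yaw] about the fixed x, y, z axes, in that order (R = Rz(yaw) Ry(pitch) Rx(roll)).
In Python, from station import ctrl gives the robot as it stands. The module is installed in compiled form; this text tells all that it offers.
- The arm moves only by the tool servo_tool, never from a script. Its argument "motion" is a list of rows, each a list of 5 numbers: the closure, from 0 (fully open) to 1 (shut), then the shift along the world's x, y, z in cm, then the turn about the world's z in degrees. A call has 1 to 20 rows; each row is the pose to reach, as a shift and turn from the pose commanded when the call began; what a row does not reach only later rows make up. A row lasts 1/8 s, in which the tool goes at most 62.5 mm and 10.7 degrees, less where a joint would pass 70% of its speed; a pose out of reach is approached as far as the arm can. A call with a gripper value outside its range is refused whole. The fingers move at their own pace and stop on an object; "squeeze" is the grip in N (left out, the last holds). Time passes only in rows, so rows that repeat a pose let the fingers close. It gives the time, the measured TCP pose, the force, the opening and the grip force at its end, in the units of the state.
- ctrl.get_obs(): the state, without advancing time (a new reading comes with each control period).
- ctrl.camera(name): name is "scene" or "top"; returns a dict with "image" (384x512x3 uint8, red, green, blue), "fx", "fy", "cx", "cy" (pixels), "dist" ([k1, k2, p1, p2, k3] as OpenCV has them; the pictures are not rectified), "camera_from_world" (4x4, takes a point from world to camera coordinates). Camera axes: x right, y up, looking along -z (the intrinsics and any distortion apply to the point x, -y, -z); pixel columns grow to the right and rows downward; lengths in m; the calibration is good to about 2 mm. A picture is of the moment at which its call begins. There is no depth.
- ctrl.hand_in(): hands the job in; it is judged then, once.
The state is a dict: "time_s": time; "qpos": joint angles; "joint_vel": joint speeds; "tau": joint torques, N m; "ee_pos": TCP position; "eef_rot": TCP orientation; "force": force on the tool from outside, world axes, zero at the start; "moment": the same for the moment, N m; "grip_width": finger opening in m; "grip_force": force on a finger pad.
Only numpy, scipy, OpenCV 4.12 (cv2) and the standard library are available. Lean on these libraries where they do the work, as an engineer would, in place of code of your own. Each camera call takes 0.05 s, during which the arm holds its last target. There are 200 camera calls.

## Working session

There is one attempt and no reset: what is moved stays moved. The work goes in short steps, Python scripts to look and compute and a tool call to move; the robot and the scene stay as the last step left them, time stands still between calls to the robot, and variables do not carry over. Pictures are saved under pics/ and viewed, at most 10 in all, crops included, and the job is handed in when it is done.

Besides the shell and the picture viewer there is one more tool, called after "Request:" by a JSON object that holds its "fn" and its "kwargs". servo_tool: Moves the arm, as the interface text tells. Its arguments: {"type":"object","properties":{"motion":{"type":"array","items":{"type":"array","items":{"type":"number"}}},"squeeze":{"type":"number"}},"required":["motion"]}

```bash
mkdir -p pics
cat > h.py <<'E'
import numpy as np, cv2
from station import ctrl
def cam(n): return ctrl.camera(n)
def K(c): return np.array([[c['fx'],0,c['cx']],[0,c['fy'],c['cy']],[0,0,1]])
def ray(c,uv,z):
    p=cv2.undistortPoints(np.array(uv,float).reshape(-1,1,2),K(c),np.array(c['dist'])).reshape(-1,2)
    T=np.array(c['camera_from_world']); R,t=T[:3,:3],T[:3,3]
    o=-R.T@t; d=np.c_[p[:,0],-p[:,1],-np.ones(len(p))]@R
    return o+d*((z-o[2])/d[:,2])[:,None]
def proj(c,P):
    T=np.array(c['camera_from_world']); q=np.atleast_2d(P)@T[:3,:3].T+T[:3,3]
    return cv2.projectPoints(q*[1,-1,-1],np.zeros(3),np.zeros(3),K(c),np.array(c['dist']))[0].reshape(-1,2)
def save(n,im): cv2.imwrite('pics/'+n,im[:,:,::-1])
E
python3 - <<'E'
from h import *
a=cam('top');b=cam('scene')
for c in(a,b):
    T=np.array(c['camera_from_world']);print(-T[:3,:3].T@T[:3,3],c['fx'],c['dist'])
save('a.png',cv2.resize(a['image'],(800,600)));save('b.png',cv2.resize(b['image'],(800,600)))
print(ctrl.get_obs())
E
```

```text
[ 0.37632854 -0.0344334   1.01310282] 452.0315847997077 [0.02193097 0.         0.         0.         0.        ]
[ 1.17302695 -0.5203849   0.74044796] 446.29002430435855 [-0.03660666  0.          0.          0.          0.        ]
{'time_s': 0.1, 'qpos': array([ 1.05736843e+00,  3.00415134e-01,  1.52153051e+00, -2.89501832e-05,
        1.32069855e+00, -6.65986357e-02]), 'joint_vel': array([ 0.00154469, -0.00116916, -0.00128844, -0.00035372, -0.00043421,
       -0.00196875]), 'tau': array([ 3.40261919e-03, -5.32649839e+01, -3.53281224e+01,  7.10023125e-02,
        2.34827958e-02, -2.49828787e-05]), 'ee_pos': array([0.23764771, 0.49597244, 0.40413831]), 'eef_rot': array([-3.14054158e+00, -4.19995214e-05,  2.69477055e+00]), 'force': array([ 0.05343957,  0.10250628, -0.86057106]), 'moment': array([-0.01905443, -0.01849312, -0.04315118]), 'grip_force': 0.0, 'grip_width': 0.09395306892495434}
```

View pics/a.png

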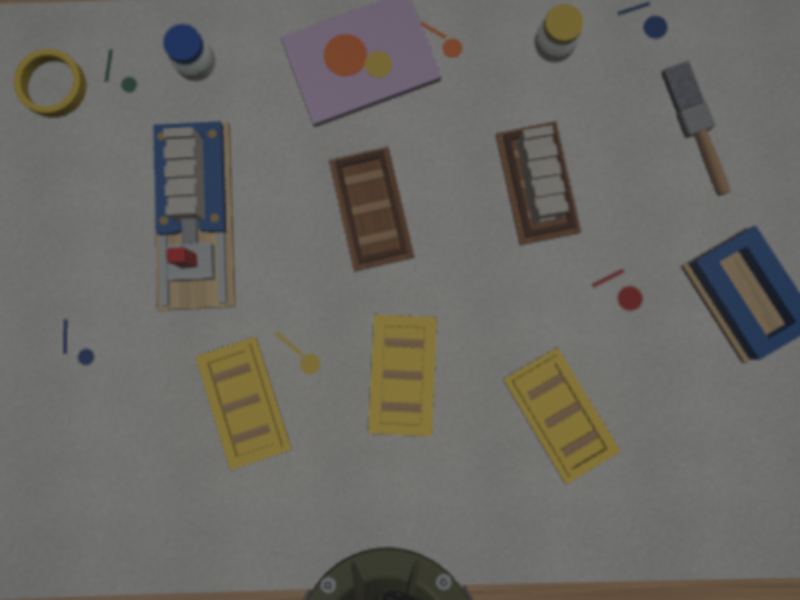

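View pics/b.png

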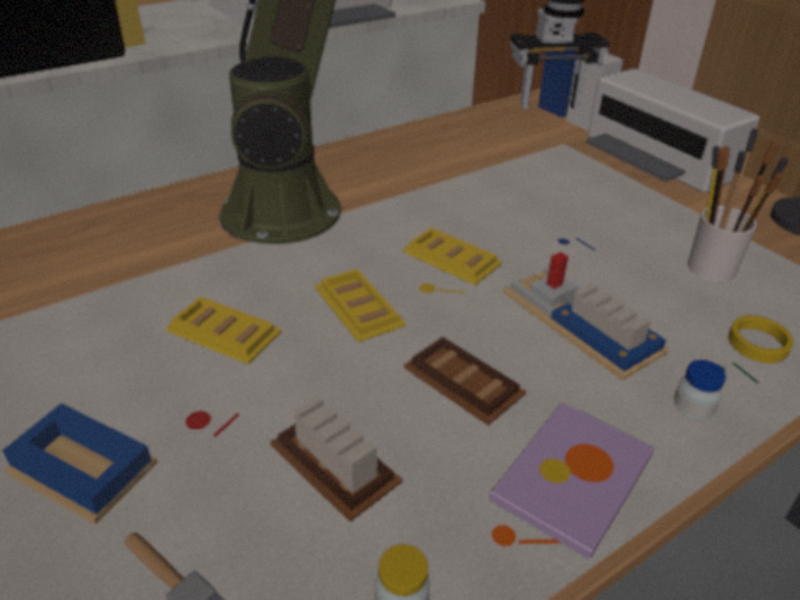

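Candidates (800x600 top view):
- **Cradles:** the empty brown one is at (371,208). A brown one at (538,182) is occupied by the old cast, and three yellow ones are at (243,403), (403,375) and (561,415). Only (371,208) is brown and empty, so that's the target.
- **Moulds:** the blue one at (190,215) has the red handle at (182,257) and the white cast. The one at (750,290) is empty, so it's a decoy.

I'll confirm in an enlarged crop and measure.

Run:
```python
from h import *
a=cam('top');b=cam('scene')
np.savez('c.npz',a=a['image'],b=b['image'])
ia=a['image'][65:205,85:285]; ib=b['image'][140:280,250:440]
f=lambda i:cv2.convertScaleAbs(cv2.resize(i,(800,560),interpolation=cv2.INTER_CUBIC),alpha=1.6)
save('c1.png',f(ia))
hs=cv2.cvtColor(cv2.GaussianBlur(a['image'],(3,3),0),cv2.COLOR_RGB2HSV)
for n,(u,v) in dict(cast=(115,115),castside=(130,110),blue=(140,85),ply=(148,130),rim=(218,120),board=(232,130),slat=(237,133),red=(115,163),table=(180,120),steel=(120,175)).items(): print(n,hs[v,u])
```

```text
cast [ 20  14 109]
castside [109  65  83]
blue [108 126  81]
ply [ 19  46 105]
rim [10 92 64]
board [ 13 104  88]
slat [ 15  87 100]
red [  0 161 109]
table [ 30   4 115]
steel [102  11 111]
```

View pics/c1.png

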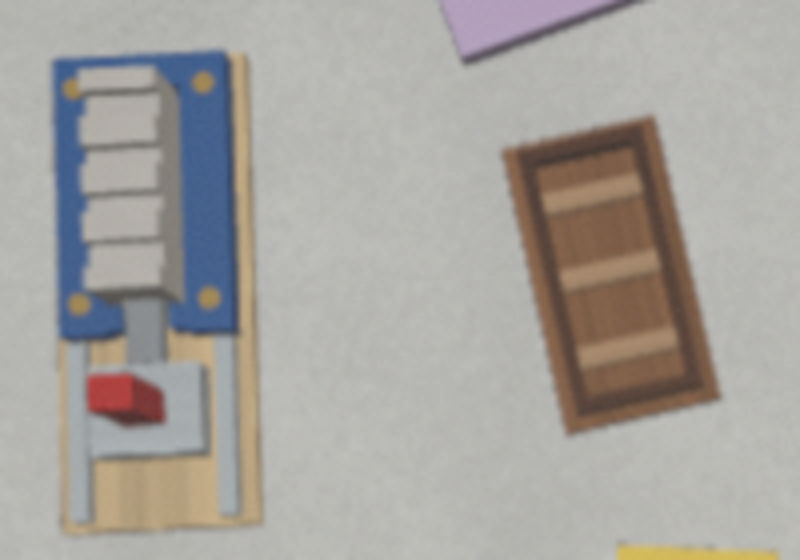

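The crop confirms both: the mould with core and cast on the left (red top at crop (110,393)), and the empty brown cradle with three slats on the right, centred near (610,275). Next I'll compute the poses.

```bash
cat >> h.py <<'E'
def big(m,roi):
    r=np.zeros_like(m);x0,y0,x1,y1=roi;r[y0:y1,x0:x1]=m[y0:y1,x0:x1]
    return max(cv2.findContours(r,cv2.RETR_EXTERNAL,cv2.CHAIN_APPROX_NONE)[0],key=cv2.contourArea).reshape(-1,2)
def rect(c,cnt,z):
    P=ray(c,cnt,z)[:,:2]; (o,s,_)=r=cv2.minAreaRect((P*1000).astype(np.float32)); B=cv2.boxPoints(r)
    e=max((B[1]-B[0],B[2]-B[1]),key=np.linalg.norm); return np.round(o,1),np.round(s,1),round(np.degrees(np.arctan2(e[1],e[0]))%180,1)
E
python3 - <<'E'
from h import *
a=cam('top');b=cam('scene')
def hsv(c): return cv2.cvtColor(cv2.GaussianBlur(c['image'],(3,3),0),cv2.COLOR_RGB2HSV)
ha=hsv(a);hb=hsv(b)
roiM=(90,65,155,205)
blue=cv2.inRange(ha,(100,100,40),(120,255,255)); print('blue',rect(a,big(blue,roiM),.030))
cr=cv2.inRange(ha,(3,55,30),(20,255,255)); print('cradle',[rect(a,big(cr,(200,85,275,180)),z) for z in(.008,.015)])
q=lambda L:np.array(L)/4+[85,65]
print('blue pts',ray(a,q([(53,60),(225,52),(237,331),(62,338)]),.03)[:,:2].round(4).tolist())
print('cast top',ray(a,q([(78,68),(155,66),(162,288),(85,292)]),.068)[:,:2].round(4).tolist())
print('cradle pts',ray(a,q([(502,150),(655,117),(719,398),(568,434)]),.008)[:,:2].round(4).tolist())
print('inner',ray(a,q([(540,164),(635,146),(685,383),(590,405)]),.014)[:,:2].round(4).tolist())
sl=ray(a,q([(594,195),(610,270),(627,347)]),.014)[:,:2];print('slats',sl.round(4).tolist())
print('redtop',ray(a,q([(89,376),(132,375),(133,411),(90,412)]),.096)[:,:2].round(4).tolist())
E
```

```text
blue (array([650.7, 232.9]), array([156. ,  40.9]), np.float32(4.9))
cradle [(array([601.4,   6.3]), array([166.,  88.]), np.float32(11.3)), (array([599.8,   6. ]), array([164.8,  87.4]), np.float32(11.3))]
blue pts [[0.7262, 0.3127], [0.7279, 0.2166], [0.5698, 0.2113], [0.5688, 0.3078]]
cast top [[0.7079, 0.2859], [0.7077, 0.2446], [0.5866, 0.2415], [0.5857, 0.2824]]
cradle pts [[0.6737, 0.0651], [0.69, -0.0224], [0.5276, -0.0537], [0.5099, 0.0315]]
inner [[0.6631, 0.0432], [0.6718, -0.0107], [0.5358, -0.0349], [0.525, 0.0185]]
slats [[0.6443, 0.0132], [0.6011, 0.0053], [0.5571, -0.0031]]
redtop [[0.5357, 0.271], [0.5355, 0.2489], [0.5168, 0.2484], [0.517, 0.2705]]
```

Estimates:
- **Cast:** (0.647, 0.2635), yaw 1.8°
- **Handle:** (0.5263, 0.2597), so the core is about 6 mm out
- **Cradle:** (0.601, 0.0055), yaw 11.1°

I'll move above the handle with the fingers closing across the mould's y.

Request:
{"fn": "servo_tool", "kwargs": {"motion": [[0, 2.9, -2.4, 0, 3], [0, 5.8, -4.8, 0, 6], [0, 8.7, -7.2, 0, 9], [0, 11.6, -9.6, 0, 12], [0, 14.5, -12, 0, 15], [0, 17.4, -14.4, 0, 18], [0, 20.3, -16.8, 0, 21], [0, 23.2, -19.2, 0, 24], [0, 26.1, -21.6, 0, 27], [0, 28.8, -23.6, 0, 27.4], [0, 28.8, -23.6, -4, 27.4], [0, 28.8, -23.6, -8, 27.4], [0, 28.8, -23.6, -8, 27.4], [0, 28.8, -23.6, -8, 27.4]]}}

```text
time_s: 2.05
ee_pos: [0.5259, 0.2602, 0.3264]
eef_rot: [3.141, 0.002, -3.11]
force: [0.2, 0.1, 0.8]
grip_width: 0.0942
grip_force: 0.0
```

Run:
```python
from h import *
b=cam('scene');o=ctrl.get_obs();print(o['ee_pos'],np.degrees(o['eef_rot']),o['time_s'])
uv=proj(b,[[.5263,.2597,.08]])[0];print(uv)
x,y=int(uv[0]),int(uv[1]); save('d.png',cv2.convertScaleAbs(cv2.resize(b['image'][y-90:y+60,x-100:x+100],(800,600),interpolation=cv2.INTER_CUBIC),alpha=1.5))
```

```text
[0.52590671 0.26020286 0.32666732] [ 1.79946224e+02  1.44413860e-01 -1.78191243e+02] 2.1
[356.91849054 167.99445399]
```

View pics/d.png

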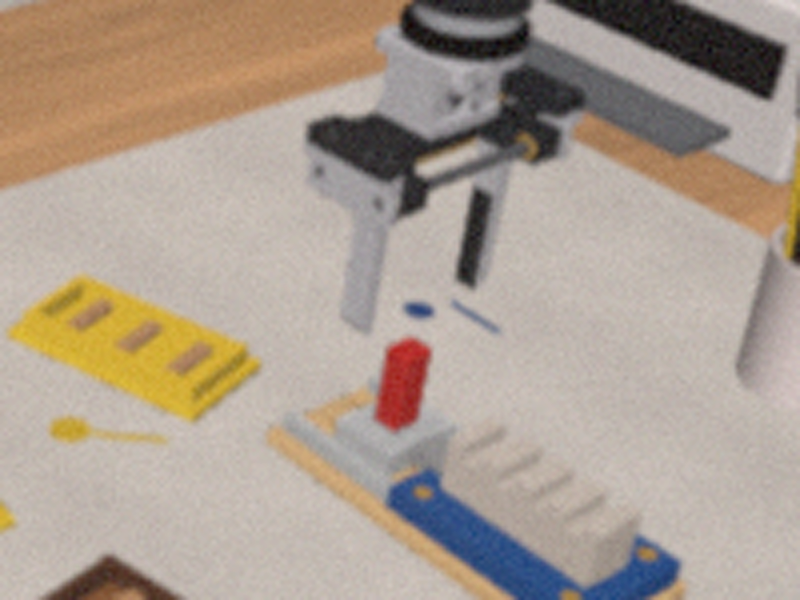

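The scene crop shows the red handle at about (403,385), lined up between the two fingers with tips at (357,325) and (468,285). Next: descend and grip.

Request:
{"fn": "servo_tool", "kwargs": {"motion": [[0, 0, 0, -2, 0], [0, 0, 0, -4, 0], [0, 0, 0, -5.5, 0], [0, 0, 0, -6.6, 0], [0, 0, 0, -6.6, 0], [0.5, 0, 0, -6.6, 0], [0.7, 0, 0, -6.6, 0], [0.85, 0, 0, -6.6, 0], [0.85, 0, 0, -6.6, 0], [0.85, 0, 0, -6.6, 0], [0.85, 0, 0, -6.6, 0]], "squeeze": 25}}

```text
time_s: 3.48
ee_pos: [0.5256, 0.26, 0.2587]
eef_rot: [-3.142, -0.0, -3.11]
force: [-1.0, -0.6, 0.1]
grip_width: 0.0373
grip_force: 0.0
```

Request:
{"fn": "servo_tool", "kwargs": {"motion": [[0.85, 0, 0, 0, 0], [0.85, 0, 0, 0, 0], [0.85, 0, 0, 0, 0], [0.85, 0, 0, 0, 0]]}}

```text
time_s: 3.98
ee_pos: [0.5254, 0.2612, 0.2587]
eef_rot: [3.139, 0.001, -3.11]
force: [1.3, 13.8, -4.5]
grip_width: 0.0236
grip_force: 25.0
```

Request:
{"fn": "servo_tool", "kwargs": {"motion": [[0.85, 0, 0.15, 0, 0], [0.85, -0.4, 0.15, 0, 0], [0.85, -0.8, 0.12, 0, 0], [0.85, -1.2, 0.11, 0, 0], [0.85, -1.6, 0.1, 0, 0], [0.85, -2.0, 0.09, 0, 0], [0.85, -2.4, 0.07, 0, 0], [0.85, -2.8, 0.06, 0, 0], [0.85, -3.1, 0.05, 0, 0], [0.85, -3.3, 0.05, 0, 0], [0.85, -3.5, 0.04, 0, 0], [0.85, -3.6, 0.04, 0, 0], [0.85, -3.6, 0.04, 0, 0], [0.85, -3.6, 0.04, 0, 0]]}}

```text
time_s: 5.72
ee_pos: [0.4904, 0.2606, 0.2587]
eef_rot: [3.14, 0.004, -3.111]
force: [15.8, 9.3, -11.7]
grip_width: 0.0237
grip_force: 25.0
```

The +15.8 N on x shows the core is at its stop. I'll release, rise, move above the cast and look.

Request:
{"fn": "servo_tool", "kwargs": {"motion": [[0.5, 0.1, 0.1, 0, 0], [0.2, 0.1, 0.1, 0, 0], [0, 0.1, 0.1, 0, 0], [0, 0.1, 0.1, 0, 0], [0, 0.1, 0.1, 2, 0], [0, 0.1, 0.1, 5, 0], [0, 0.1, 0.1, 8, 0], [0, 0.1, 0.1, 8, 0], [0, 0.1, 0.1, 8, 0]]}}

```text
time_s: 6.85
ee_pos: [0.4904, 0.2613, 0.3378]
eef_rot: [-3.141, -0.001, -3.11]
force: [-1.2, 0.2, -0.3]
grip_width: 0.0942
grip_force: 0.0
```

Run:
```python
from h import *
a=cam('top');b=cam('scene');o=ctrl.get_obs();print(o['ee_pos'],np.degrees(o['eef_rot']),o['time_s'],o['grip_width'])
f=lambda i:cv2.convertScaleAbs(cv2.resize(i,(400,400),interpolation=cv2.INTER_CUBIC),alpha=1.5)
save('e.png',np.hstack([f(a['image'][75:205,80:210]),f(b['image'][100:250,300:450])]))
```

```text
[0.49051436 0.26132289 0.33746695] [-1.79957326e+02 -9.90829506e-02 -1.78199958e+02] 6.95 0.09409598356856035
```

View pics/e.png

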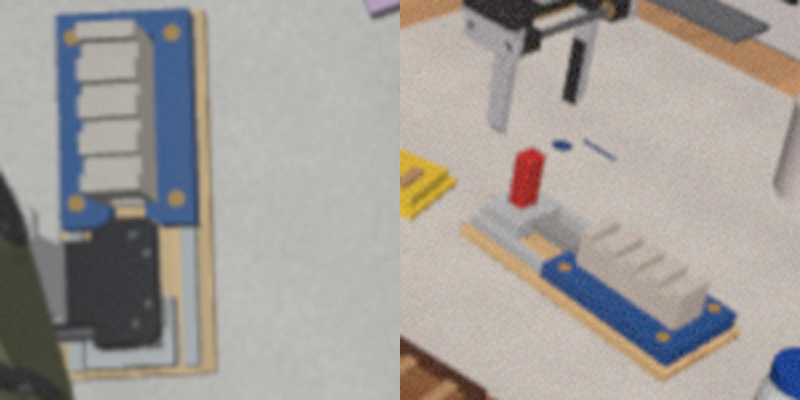

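The core carriage now sits at the outer end of the base, with the red handle at (527,175) in the right panel. The cast is unmoved. Next: go over the cast and down.

Request:
{"fn": "servo_tool", "kwargs": {"motion": [[0, 3, 0.1, 0, 0], [0, 6, 0.1, 0, 0], [0, 9, 0.2, 0, 0], [0, 12, 0.3, 0, 0], [0, 15, 0.35, 0, 0], [0, 15.7, 0.35, 0, 0], [0, 15.7, 0.35, -3, 0], [0, 15.7, 0.35, -6, 0], [0, 15.7, 0.35, -8, 0], [0, 15.7, 0.35, -9.5, 0], [0, 15.7, 0.35, -10.6, 0], [0, 15.7, 0.35, -10.6, 0], [0.5, 15.7, 0.35, -10.6, 0], [0.65, 15.7, 0.35, -10.6, 0], [0.65, 15.7, 0.35, -10.6, 0], [0.65, 15.7, 0.35, -10.6, 0], [0.65, 15.7, 0.35, -10.6, 0], [0.65, 15.7, 0.35, -10.6, 0], [0.65, 15.7, 0.35, -10.6, 0]], "squeeze": 25}}

```text
time_s: 9.32
ee_pos: [0.6476, 0.2649, 0.2327]
eef_rot: [-3.142, 0.0, -3.11]
force: [-0.2, 0.5, -0.1]
grip_width: 0.04
grip_force: 25.0
```

Request:
{"fn": "servo_tool", "kwargs": {"motion": [[0.65, 0, 0, 0.3, 0], [0.65, 0, 0, 0.7, 0], [0.65, 0, 0, 1.2, 0], [0.65, 0, 0, 1.8, 0], [0.65, 0, 0, 2.6, 0], [0.65, 0, 0, 4, 0], [0.65, 0, 0, 6, 0], [0.65, 0, 0, 8, 0], [0.65, 0, 0, 9, 0], [0.65, 0, 0, 9, 0], [0.65, 0, 0, 9, 0]]}}

```text
time_s: 10.7
ee_pos: [0.6476, 0.2649, 0.3218]
eef_rot: [-3.141, -0.001, -3.11]
force: [-0.4, -0.4, -2.9]
grip_width: 0.04
grip_force: 25.0
```

Request:
{"fn": "servo_tool", "kwargs": {"motion": [[0.65, -0.2, -1.2, 0, 0.5], [0.65, -0.6, -3.6, 0, 1.3], [0.65, -1.1, -6.4, 0, 2.3], [0.65, -1.7, -9.2, 0, 3.3], [0.65, -2.2, -12, 0, 4.3], [0.65, -2.7, -14.8, 0, 5.3], [0.65, -3.2, -17.6, 0, 6.3], [0.65, -3.7, -20.4, 0, 7.3], [0.65, -4.2, -23.2, 0, 8.3], [0.65, -4.5, -25, 0, 9], [0.65, -4.7, -25.9, 0, 9.3], [0.65, -4.7, -25.9, 0, 9.3], [0.65, -4.7, -25.9, -2, 9.3], [0.65, -4.7, -25.9, -4, 9.3], [0.65, -4.7, -25.9, -4, 9.3], [0.65, -4.7, -25.9, -4, 9.3]]}}

```text
time_s: 12.7
ee_pos: [0.6009, 0.0063, 0.2835]
eef_rot: [-3.141, 0.001, -2.947]
force: [1.5, 0.5, -1.7]
grip_width: 0.04
grip_force: 25.0
```

Run:
```python
from h import *
a=cam('top');b=cam('scene');o=ctrl.get_obs();print(o['ee_pos'],np.degrees(o['eef_rot']),o['time_s'],o['grip_width'],o['force'])
f=lambda i:cv2.convertScaleAbs(cv2.resize(i,(400,400),interpolation=cv2.INTER_CUBIC),alpha=1.5)
save('f.png',np.hstack([f(a['image'][70:200,170:300]),f(b['image'][150:280,230:360])]))
```

```text
[0.60082644 0.00611098 0.28365788] [-1.79978649e+02  8.33584569e-02 -1.68885751e+02] 12.8 0.039726498016813015 [ 0.04356558 -0.27215106 -3.36285147]
```

View pics/f.png

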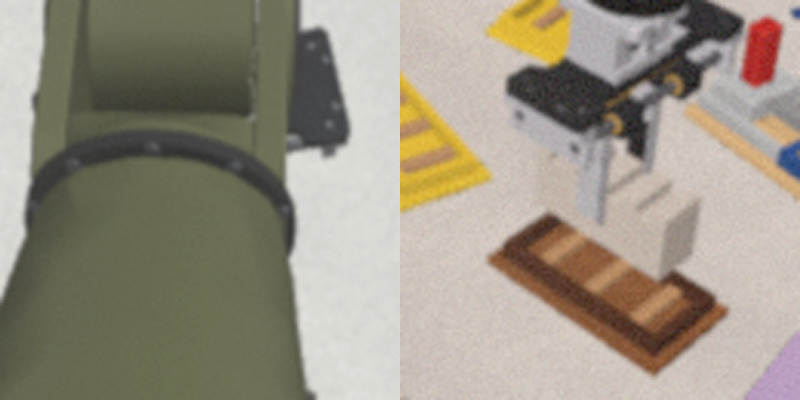

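The cast hangs level above the brown cradle, at about (625,220) in the right panel, grooves up and parallel to it. I'll lower it slowly.

Request:
{"fn": "servo_tool", "kwargs": {"motion": [[0.65, 0, 0, -1, 0], [0.65, 0, 0, -2, 0], [0.65, 0, 0, -3, 0], [0.65, 0, 0, -3.7, 0], [0.65, 0, 0, -4.2, 0], [0.65, 0, 0, -4.4, 0], [0.65, 0, 0, -4.5, 0], [0.65, 0, 0, -4.6, 0], [0.65, 0, 0, -4.6, 0], [0.65, 0, 0, -4.6, 0]]}}

```text
time_s: 14.05
ee_pos: [0.6007, 0.0059, 0.2368]
eef_rot: [-3.142, 0.0, -2.948]
force: [0.0, -0.5, -2.0]
grip_width: 0.0397
grip_force: 25.0
```

Request:
{"fn": "servo_tool", "kwargs": {"motion": [[0.65, 0, 0, -0.05, 0], [0.65, 0, 0, -0.1, 0], [0.65, 0, 0, -0.15, 0], [0.65, 0, 0, -0.2, 0], [0.65, 0, 0, -0.2, 0], [0.65, 0, 0, -0.2, 0]]}}

```text
time_s: 14.8
ee_pos: [0.6006, 0.0059, 0.2346]
eef_rot: [-3.142, 0.0, -2.948]
force: [-0.5, 0.8, -2.8]
grip_width: 0.0396
grip_force: 25.0
```

Request:
{"fn": "servo_tool", "kwargs": {"motion": [[0.65, 0, 0, -0.05, 0], [0.65, 0, 0, -0.1, 0], [0.65, 0, 0, -0.1, 0], [0.65, 0, 0, -0.1, 0]]}}

```text
time_s: 15.3
ee_pos: [0.6006, 0.0059, 0.2346]
eef_rot: [-3.141, 0.0, -2.948]
force: [-5.6, -0.4, 8.5]
grip_width: 0.0395
grip_force: 25.0
```

Contact: z has stopped moving and the upward force is 8.5 N. I'll back off slightly, open, rise and move clear of the top view.

Request:
{"fn": "servo_tool", "kwargs": {"motion": [[0.65, 0, 0, 0.08, 0], [0.5, 0, 0, 0.08, 0], [0.4, 0, 0, 0.08, 0], [0.2, 0, 0, 0.08, 0], [0.2, 0, 0, 0.08, 0], [0.2, 0, 0, 0.08, 0], [0.2, 0, 0, 1, 0], [0.2, 0, 0, 3, 0], [0.2, 0, 0, 6, 0], [0.2, 0, 0, 10, 0], [0.2, 0, 0, 14, 0], [0.2, -3, 4, 16, 0], [0.2, -6, 8, 16, 0], [0.2, -10, 12, 16, 0], [0.2, -14, 16, 16, 0], [0.2, -17, 20, 16, 0], [0.2, -20, 25, 16, 0], [0.2, -20, 30, 16, 0], [0.2, -20, 30, 16, 0], [0.2, -20, 30, 16, 0]]}}

```text
time_s: 17.8
ee_pos: [0.4006, 0.3055, 0.3939]
eef_rot: [-3.141, 0.0, -2.948]
force: [-0.6, -1.1, -0.2]
grip_width: 0.0751
grip_force: 0.0
```

Run:
```python
from h import *
a=cam('top');b=cam('scene');o=ctrl.get_obs();print(o['ee_pos'],o['time_s'],o['grip_width'],o['force'])
f=lambda i:cv2.convertScaleAbs(cv2.resize(i,(400,400),interpolation=cv2.INTER_CUBIC),alpha=1.5)
save('g.png',np.hstack([f(a['image'][70:200,170:300]),f(b['image'][110:300,230:420])]))
```

```text
[0.40086006 0.30499688 0.39387808] 17.9 0.07515881615671345 [-0.76205832 -0.4629608   0.13492693]
```

View pics/g.png

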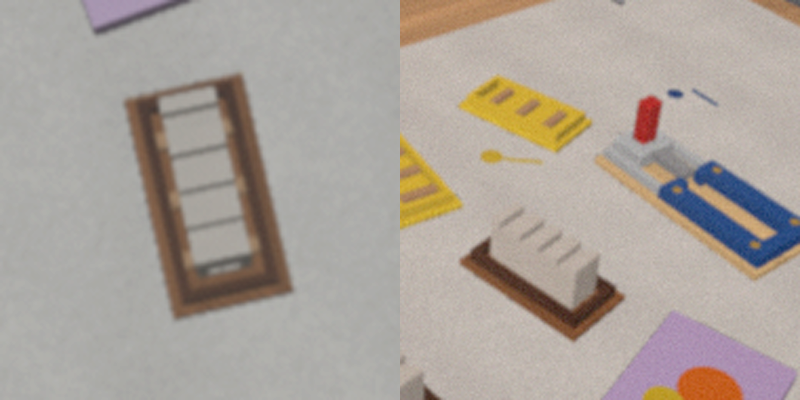

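The cast sits centred and flat inside the rim: left panel (203,180), right panel (545,255). The core is out, with its handle at (648,118), and the mould is empty. Handing in.

```bash
python3 -c "
from station import ctrl
print(ctrl.hand_in())"
```

```text
the job is handed in; nothing more can be done
None
```

The core is fully drawn out, and the white brush rest sits flat, grooves up, inside the rim of the empty wooden cradle; the brush rest already drying was not touched, and I handed the job in at about 18 s.

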